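# Index the test head, try each cam on the keyed shaft and sort by keyway

### The arm

A 6-joint arm with a two-finger parallel gripper is mounted at the origin on a cart in front of the work surface, level with it; the furniture and walls round the work are solid. World frame = base frame: x ahead of the robot, y to its left, z up, the work surface at z = 0. Lengths are in m, angles in rad, forces in N, time in s.
With the tool pointing down it reaches from about 0.275 to 0.875 m from the base axis. Payload 12.5 kg.
Tool frame: the origin (TCP) lies at the very end of the fingers, on their centre line; the grasp point (between the pads) lies 19 mm behind it; z points along the fingers, y is the line along which they close (so a half turn about z gives the same grasp; the last joint's range is limited). The gripper opens to 85 mm and grips with 20 to 120 N. Pads are 22 mm wide; open, the fingers measure 114 mm over their backs; the gripper's body (76 mm by 85 mm) begins 54 mm behind the grasp point. The pads swing forward as they close: fully open they stand 13 mm farther back than shut.
Start: joints at [-1.377, 0.351, 1.652, -0, 1.139, -0.085], TCP at [0.151, -0.529, 0.231] pointing down, gripper open.
Joint ranges: [-2.75, 2.75], [-0.79, 2.1], [0.01, 2.65], [-1.57, 4.71], [0.07, 3.14], [-2.87, 2.87]. Speed limits (rad/s): [2.22, 2.22, 2.79, 3.14, 3.14, 3.14].

### API

Orientations are given as a 3x3 rotation matrix whose columns are the frame's x, y, z axes.
In Python, from bench import manip gives the robot as it stands. Calls block until the motion is done:
- manip.move_ptp(position, orientation): joint-space move of the TCP to a pose.
- manip.move_l(position, attitude=None, max_speed=0.15): straight line of the TCP; attitude=None keeps the orientation; max_speed is the mean speed in m/s.
- manip.move_j(angles): joint-space move.
- manip.set_gripper(opening, effort=None): opening from 0.0 (shut) to 1.0 (fully open); effort is the grip in N (None keeps the last); returns when the fingers have stopped.
- manip.dwell(seconds).
- manip.inverse_kinematics(position, orientation): joint angles nearest the present ones, or None.
- manip.grab_frame(name): name is "scene" or "side" or "wrist"; returns (picture, depth): 400x640x3 uint8, red, green, blue; 400x640 float32, m along the optical axis (not along the pixel's ray), 0 where there is no reading.
- manip.get_calibration(name): a dict with "camera_matrix" (3x3 intrinsics, pixels), "k1" (the pictures are not rectified: a ray, as slopes to the right and down, at radius r is drawn at 1 + k1 r^2 times it, then the intrinsics apply), "R" (3x3) and "t" (3): a world point X has camera coordinates R X + t. Camera axes: x right, y down, z forward; pixel columns grow to the right and rows downward; lengths in m; the calibration is good to about 2 mm. A picture is of the moment at which its call begins: read the wrist's pose just before it. get_calibration takes no time and is no camera call; for the wrist camera it gives the pose at the moment of the call.
A pose or a line that the arm cannot do raises manip.Unreachable and nothing moves.
- manip.sign_off(): hands the job in; it is judged then, once.
Trained networks look in the newest picture that a camera, given by its name, has taken for a name from the list of things; names that differ only in an ending like _2 or _b are one class to them, and where a whole thing is asked for, a point or a joint stands for the part that bears it (a point fixed in the world has none). Each returns a list of dicts, best first, with "confidence" (0 to 1); they miss things now and then, are a little off and sometimes report something else, mostly with a low value. They report only what shows in the picture. A call takes as long as a camera call. They do not tell look-alikes from the thing itself.
- manip.look_for(camera, name): "at" ([x, y, z] in m, in world coordinates, good to about 4 mm: the middle of the surface that is visible of it).
Readings, each from a call of its own:
- manip.current_time(): time.
- manip.current_qpos(): joint angles.
- manip.current_joint_vel(): joint speeds.
- manip.current_joint_torque(): joint torques, N m.
- manip.current_ee_pos(): TCP position.
- manip.current_tcp_rot(): TCP orientation.
- manip.current_force(): force on the tool from outside, world axes, zero at the start.
- manip.current_ft_torque(): the same for the moment, N m.
- manip.current_grip_width(): opening from 0.0 (shut) to 1.0 (fully open).
- manip.current_grip_force(): force on a finger pad.
Only numpy, scipy, OpenCV 4.12 (cv2) and the standard library are available. Lean on these libraries where they do the work, as an engineer would, in place of code of your own. Each camera call takes 0.05 s, during which the arm holds its last target. There are 200 camera calls.

### The job

Turn the keyed shaft of the test head, the shorter way round, until its key faces the brass pin, and leave it facing there. Then try the cams on the shaft one after another, from the shortest to the longest, each pushed fully home with its keyway over the key, and sort them: cams whose keyway is in line with the nose go into the long tray, those whose keyway is a quarter turn from the nose into the square tray, each lying flat on the tray floor, hub up. Leave the pencil, the rubber stop and the offcut alone.

Things in the scene. Friction and masses are not known exactly. Their poses are not given: they have to be found in the camera images.
- cam_1: Steel disc cam, shortest of five (3 or 4 present). Plate 14 mm thick, 67 x 58 mm: a round of radius 29 and a nose ending 38 mm from the bore axis. Octagonal hub on top, 40 mm across flats (at +x and every 45 deg); whole height 34. Bore 26, keyway on its +x side (in line with the nose) or +y side (quarter turn). Origin: bore axis, underside; +x along the nose, +z hub up. 0.3 kg
- cam_1_keyway (a point): cam_1: middle of the keyway, 16 mm from the bore axis, at the height of the hub's top; shows on which side of the bore the keyway is
- cam_2: Steel disc cam, second shortest of five (3 or 4 present). Plate 14 mm thick, 73 x 58 mm: a round of radius 29 and a nose ending 44 mm from the bore axis. Octagonal hub on top, 40 mm across flats (at +x and every 45 deg); whole height 34. Bore 26, keyway on its +x side (in line with the nose) or +y side (quarter turn). Origin: bore axis, underside; +x along the nose, +z hub up. 0.3 kg
- cam_2_keyway (a point): cam_2: middle of the keyway, 16 mm from the bore axis, at the height of the hub's top; shows on which side of the bore the keyway is
- cam_3: Steel disc cam, middle of five (3 or 4 present). Plate 14 mm thick, 79 x 58 mm: a round of radius 29 and a nose ending 50 mm from the bore axis. Octagonal hub on top, 40 mm across flats (at +x and every 45 deg); whole height 34. Bore 26, keyway on its +x side (in line with the nose) or +y side (quarter turn). Origin: bore axis, underside; +x along the nose, +z hub up. 0.3 kg
- cam_3_keyway (a point): cam_3: middle of the keyway, 16 mm from the bore axis, at the height of the hub's top; shows on which side of the bore the keyway is
- cam_4: Steel disc cam, second longest of five (3 or 4 present). Plate 14 mm thick, 85 x 58 mm: a round of radius 29 and a nose ending 56 mm from the bore axis. Octagonal hub on top, 40 mm across flats (at +x and every 45 deg); whole height 34. Bore 26, keyway on its +x side (in line with the nose) or +y side (quarter turn). Origin: bore axis, underside; +x along the nose, +z hub up. 0.3 kg
- cam_4_keyway (a point): cam_4: middle of the keyway, 16 mm from the bore axis, at the height of the hub's top; shows on which side of the bore the keyway is
- cam_5: Steel disc cam, longest of five (3 or 4 present). Plate 14 mm thick, 91 x 58 mm: a round of radius 29 and a nose ending 62 mm from the bore axis. Octagonal hub on top, 40 mm across flats (at +x and every 45 deg); whole height 34. Bore 26, keyway on its +x side (in line with the nose) or +y side (quarter turn). Origin: bore axis, underside; +x along the nose, +z hub up. 0.3 kg
- cam_5_keyway (a point): cam_5: middle of the keyway, 16 mm from the bore axis, at the height of the hub's top; shows on which side of the bore the keyway is
- test_head: Fixed round grey test head, 112 mm across and 20 mm high, that carries the turning keyed shaft on its axis. Origin: centre of its underside, on the shaft axis.
- shaft (a joint): Turn of the keyed shaft (rad, + anticlockwise from above), endless both ways; friction 0.1 N m, stays where left; zero is arbitrary. Heights over the table: disc 72 mm across, its top (30 mm) is the shoulder for cams; round shaft of 22 mm up to 64 mm, with a key 8 mm wide to 16 mm from the axis, up to 57 mm; squared end 14 mm across flats, 64 to 88 mm, flats square to the key: grip it to turn
- seat (a point): On the shaft axis at the shoulder, 30 mm above the table; turns with the shaft, its x axis points to the side where the key is. A fully home cam has its origin here.
- key_dir (a point): Point 46 mm from the shaft axis in the direction of the key (a white line on the disc runs under it), 30 mm above the table; turns with the shaft
- pin: Small pointed brass pin, 12 mm across, fixed upright on the rim of the test head, 46 mm from the shaft axis, its point 28 mm above the table. Origin: on the pin's axis at table height. key_dir lies right above it when the key faces it.
- blank: Flat dark steel screw head, 12 mm across, on the rim of the test head straight across the shaft from the brass pin, 46 mm from the shaft axis; the key passes it when the shaft is turned the longer way. Origin: on its axis at table height
- long_tray: Fixed shallow wooden tray, long: 250 mm (its x) by 130 mm (its y), walls 6 mm thick and 18 mm high, floor 6 mm thick (floor 6 mm above the table). Origin: centre of its underside. It stands to one side of the test head, left or right.
- square_tray: Fixed shallow wooden tray, square: 180 by 180 mm, walls 6 mm thick and 18 mm high, floor 6 mm above the table. Origin: centre of its underside. It stands on the other side of the test head.
- stop: Loose black rubber stop, 33 mm across, 26 mm high; bystander
- pencil: Loose green pencil, 117 mm long, 7 mm thick; bystander lying along y
- offcut: Loose small wood offcut, 20 x 50 x 14 mm; bystander
Things that resemble listed ones, but are neither listed nor needed, are in the scene too. Several things have the shape of the test_head; the one meant has the colours described above.

How it is judged:
On the way, in this order (a step that is already met when the one before it is completed fails the run):
1. the shaft's key faces the brass pin (within about 10 degrees) (horizontal distance between key_dir and pin below 0.008 m), for 0.3 s.
2. cam_1 (the shortest) sits fully home on the keyed shaft (within 3 mm of the shoulder), its keyway still facing the pin (within about 20 degrees) (horizontal distance between cam_1 and seat below 0.004 m and z of cam_1 in the frame of seat below 0.003 m and angle between cam_1's own z axis and vertical below 0.06 rad and horizontal distance between cam_1_keyway and pin below 0.0315 m), for 0.2 s.
3. cam_2 (the second shortest) sits fully home on the keyed shaft (within 3 mm of the shoulder), its keyway still facing the pin (within about 20 degrees) (horizontal distance between cam_2 and seat below 0.004 m and z of cam_2 in the frame of seat below 0.003 m and angle between cam_2's own z axis and vertical below 0.06 rad and horizontal distance between cam_2_keyway and pin below 0.0315 m), for 0.2 s.
4. cam_3 (the middle) sits fully home on the keyed shaft (within 3 mm of the shoulder), its keyway still facing the pin (within about 20 degrees) (horizontal distance between cam_3 and seat below 0.004 m and z of cam_3 in the frame of seat below 0.003 m and angle between cam_3's own z axis and vertical below 0.06 rad and horizontal distance between cam_3_keyway and pin below 0.0315 m), for 0.2 s.
5. cam_4 (the second longest) sits fully home on the keyed shaft (within 3 mm of the shoulder), its keyway still facing the pin (within about 20 degrees) (horizontal distance between cam_4 and seat below 0.004 m and z of cam_4 in the frame of seat below 0.003 m and angle between cam_4's own z axis and vertical below 0.06 rad and horizontal distance between cam_4_keyway and pin below 0.0315 m), for 0.2 s.
6. cam_5 (the longest) sits fully home on the keyed shaft (within 3 mm of the shoulder), its keyway still facing the pin (within about 20 degrees) (horizontal distance between cam_5 and seat below 0.004 m and z of cam_5 in the frame of seat below 0.003 m and angle between cam_5's own z axis and vertical below 0.06 rad and horizontal distance between cam_5_keyway and pin below 0.0315 m), for 0.2 s.
At the end, for the whole second after the job is handed in: Every cam that is present lies flat (within 4 mm of the floor, tilt under 0.08 rad), hub up and at rest: in the long tray if its keyway is in line with the nose, in the square tray if a quarter turn off; the shaft's key still faces the pin within about 10 degrees (x of cam_1 in the frame of long_tray between -0.099 and 0.099 m and y of cam_1 in the frame of long_tray between -0.039 and 0.039 m and z of cam_1 in the frame of long_tray between 0.002 and 0.01 m and angle between each of cam_1, cam_2, cam_3, cam_4, cam_5's own z axis and vertical below 0.08 rad and linear speed of each of cam_1, cam_2, cam_3, cam_4, cam_5 below 0.02 m/s and x of cam_2 in the frame of square_tray between -0.064 and 0.064 m and y of cam_2 in the frame of square_tray between -0.064 and 0.064 m and z of cam_2 in the frame of square_tray between 0.002 and 0.01 m and x of cam_3 in the frame of square_tray between -0.064 and 0.064 m and y of cam_3 in the frame of square_tray between -0.064 and 0.064 m and z of cam_3 in the frame of square_tray between 0.002 and 0.01 m and x of cam_4 in the frame of long_tray between -0.099 and 0.099 m and y of cam_4 in the frame of long_tray between -0.039 and 0.039 m and z of cam_4 in the frame of long_tray between 0.002 and 0.01 m and x of cam_5 in the frame of long_tray between -0.099 and 0.099 m and y of cam_5 in the frame of long_tray between -0.039 and 0.039 m and z of cam_5 in the frame of long_tray between 0.002 and 0.01 m and horizontal distance between key_dir and pin below 0.008 m); the robot touches nothing.
It fails at once if the shaft is turned the longer way round (the key passes the side opposite the pin) (horizontal distance between key_dir and blank below 0.015 m).
It fails at once if a bystander (pencil, rubber stop or offcut) is moved more than 5 cm (distance of any of stop, pencil, offcut from where it was at the start of the episode above 0.05 m).
Of cam_1, cam_2, cam_3, cam_4, cam_5 only 3 to 4 are there at a start; the rules pass over those that are not, and their reading is None.
At some moment in a run one of cam_1, cam_2, cam_3, cam_4, cam_5 may be knocked a few centimetres aside while the robot is not near it.
It also fails if it takes over 210 s, if anything falls off the work surface, if the arm or the gripper's body presses on something with over 40 N, if the wrist force passes 120 N, or if a joint passes its speed limit or range.

## Working session

There is one attempt and no reset: what is moved stays moved. The work goes in short steps, each a Python script; the robot and the scene stay as the last script left them, time stands still between calls to the robot, and variables do not carry over. Pictures are saved under pics/ and viewed, at most 14 in all, crops included, and the job is handed in when it is done.

```bash
ls; mkdir -p pics
python3 - <<'E'
from bench import manip
import cv2,numpy as np
for c in("scene","side"):
    p,d=manip.grab_frame(c); cv2.imwrite(f"pics/{c}0.png",p[:,:,::-1])
    np.save(f"pics/{c}0d.npy",d)
    K=manip.get_calibration(c); print(c,K)
    for n in["cam_1","cam_1_keyway","test_head","pin","blank","long_tray","square_tray","stop","pencil","offcut","key_dir"]:
        print(n,[(np.round(r["at"],3).tolist(),round(r["confidence"],2)) for r in manip.look_for(c,n)])
print(manip.current_time())
E
```

```text
pics
scene {'camera_matrix': array([[513.46803508,   0.        , 334.64065273],
       [  0.        , 513.46803508, 201.42748342],
       [  0.        ,   0.        ,   1.        ]]), 'k1': 0.05293358463617342, 'R': array([[-0.85409325, -0.5201125 ,  0.00277665],
       [-0.38295214,  0.62522749, -0.68002812],
       [ 0.35195509, -0.58187075, -0.73318077]]), 't': array([0.44053772, 0.21495917, 1.18225596])}
cam_1 [([0.461, 0.162, 0.014], 0.91), ([0.647, 0.157, 0.011], 0.74), ([0.655, 0.019, 0.015], 0.66), ([0.654, -0.143, 0.014], 0.6)]
cam_1_keyway [([0.455, 0.161, 0.012], 0.8)]
test_head [([0.344, -0.152, 0.02], 0.88), ([0.576, 0.161, 0.018], 0.75), ([0.46, -0.005, 0.017], 0.72)]
pin []
blank []
long_tray [([0.511, 0.339, 0.004], 0.6), ([0.652, 0.152, 0.012], 0.58)]
square_tray [([0.505, -0.356, 0.006], 0.82)]
stop [([0.577, 0.162, 0.019], 0.53)]
pencil []
offcut [([0.458, 0.161, 0.011], 0.23)]
key_dir [([0.35, -0.159, 0.028], 0.9), ([0.46, -0.011, 0.03], 0.75)]
side {'camera_matrix': array([[375.83466171,   0.        , 324.74919889],
       [  0.        , 375.83466171, 193.4256875
[... 220 characters left out ...]
-0.67758648]]), 't': array([0.42383946, 0.24297568, 0.76523097])}
cam_1 [([0.646, 0.153, 0.015], 0.77), ([0.458, 0.162, 0.013], 0.71), ([0.649, -0.141, 0.012], 0.65), ([0.649, 0.02, 0.012], 0.58), ([0.464, -0.012, 0.029], 0.45)]
cam_1_keyway [([0.452, 0.165, 0.015], 0.56)]
test_head [([0.348, -0.148, 0.022], 0.85), ([0.458, -0.009, 0.02], 0.63), ([0.653, -0.143, 0.018], 0.29)]
pin [([0.648, -0.141, 0.015], 0.37)]
blank []
long_tray [([0.504, 0.344, 0.008], 0.86)]
square_tray [([0.507, -0.352, 0.009], 0.59)]
stop [([0.573, 0.165, 0.022], 0.56)]
pencil [([0.562, -0.0, 0.01], 0.61)]
offcut [([0.57, -0.148, 0.013], 0.7)]
key_dir [([0.46, -0.009, 0.027], 0.79), ([0.351, -0.159, 0.032], 0.68)]
1.2
```

View pics/scene0.png

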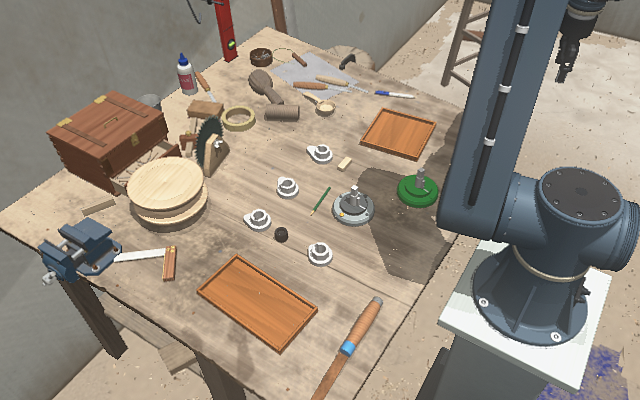

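View pics/side0.png

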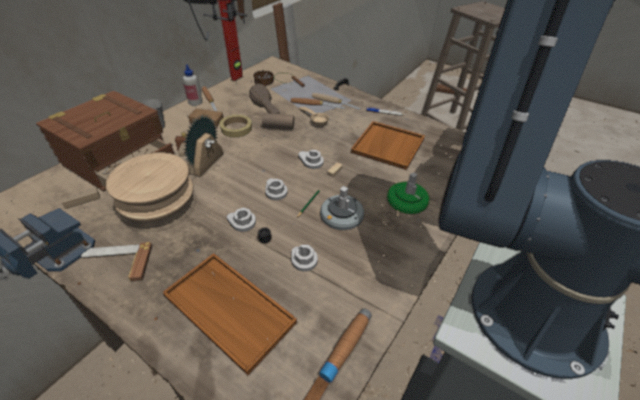

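The scene picture shows the grey head at (352,205), four cams at (320,152), (287,187), (258,220) and (320,253), and a green look-alike at (418,190). Next I'll take the wrist view from above.

```bash
cat > h.py <<'E'
from bench import manip
import cv2,numpy as np
def D(yaw):  # tool down, tool x axis at yaw
    c,s=np.cos(yaw),np.sin(yaw)
    return np.array([[c,s,0],[s,-c,0],[0,0,-1.]])
def yaw():
    R=manip.current_tcp_rot(); return np.arctan2(R[1,0],R[0,0])
def snap(name,cam="wrist"):
    K=manip.get_calibration(cam); p,d=manip.grab_frame(cam)
    cv2.imwrite(f"pics/{name}.png",p[:,:,::-1]); np.savez(f"pics/{name}.npz",p=p,d=d,**K)
    return p,d,K
def load(name): 
    z=np.load(f"pics/{name}.npz"); return z["p"],z["d"],z
def rays(uv,K):
    uv=np.atleast_2d(np.asarray(uv,float)); M=K["camera_matrix"]
    q=(uv-[M[0,2],M[1,2]])/[M[0,0],M[1,1]]; s=q.copy()
    for _ in range(8): s=q/(1+K["k1"]*(s**2).sum(1,keepdims=True))
    return np.c_[s,np.ones(len(s))]
def onplane(uv,K,z):  # pixel -> world at height z
    r=rays(uv,K)@K["R"]; o=-K["R"].T@K["t"]
    return o+r*((z-o[2])/r[:,2:])
def cloud(d,K):
    v,u=np.mgrid[0:400,0:640]
    P=rays(np.c_[u.ravel(),v.ravel()],K)*d.reshape(-1,1)
    return ((P-K["t"])@K["R"]).reshape(400,640,3)
def ortho(p,K,z,cx,cy,half,n=400):  # top view image at plane z: row down = -x, col right = -y
    g=np.linspace(half,-half,n); X,Y=np.meshgrid(cx+g,cy+g,indexing="ij")
    W=np.c_[X.ravel(),Y.ravel(),np.full(n*n,z)]@K["R"].T+K["t"]
    s=W[:,:2]/W[:,2:]; s=s*(1+K["k1"]*(s**2).sum(1,keepdims=True)); M=K["camera_matrix"]
    m=(s*[M[0,0],M[1,1]]+[M[0,2],M[1,2]]).astype(np.float32).reshape(n,n,2)
    return cv2.remap(p,m[...,0],m[...,1],cv2.INTER_LINEAR)
E
python3 - <<'E'
from h import *
print(yaw(),manip.current_tcp_rot().round(2).tolist())
K=manip.get_calibration("wrist"); o=-K["R"].T@K["t"]; print(o-manip.current_ee_pos(),K["R"].round(2).tolist(),K["camera_matrix"][0,0])
for y in(0,np.pi/2,-np.pi/2,np.pi): print(y,manip.inverse_kinematics([.52,0.0,.42],D(y)))
manip.move_ptp([.5,0.0,.42],D(0))
p,d,K=snap("w0"); print(manip.current_time(),manip.current_qpos())
for n in["cam_1","cam_1_keyway","pin","blank","key_dir","test_head"]:
    print(n,[(np.round(r["at"],3).tolist(),round(r["confidence"],2)) for r in manip.look_for("wrist",n)])
E
```

```text
0.27885241636319724 [[0.96, 0.28, 0.0], [0.28, -0.96, -0.0], [-0.0, 0.0, -1.0]]
[0.07299018 0.02094157 0.14258803] [[0.27, -0.96, 0.0], [-0.92, -0.26, 0.3], [-0.29, -0.08, -0.95]] 318.32593377019066
0 [-8.95426862e-02  1.68214879e-01  1.43351680e+00 -4.44089210e-16
  1.53986098e+00  1.48125364e+00]
1.5707963267948966 [-8.95426862e-02  1.68214879e-01  1.43351680e+00 -4.44089210e-16
  1.53986098e+00 -8.95426862e-02]
-1.5707963267948966 None
3.141592653589793 [-8.95426862e-02  1.68214879e-01  1.43351680e+00 -4.44089210e-16
  1.53986098e+00 -1.66033901e+00]
3.6 [-9.42270381e-02  1.27655056e-01  1.48134835e+00 -1.06957805e-04
  1.53302366e+00  1.47736561e+00]
cam_1 [([0.467, 0.151, 0.012], 0.9), ([0.657, 0.01, 0.014], 0.85), ([0.651, 0.143, 0.008], 0.66), ([0.661, -0.15, 0.014], 0.62)]
cam_1_keyway [([0.473, 0.151, 0.013], 0.86), ([0.476, -0.017, 0.034], 0.71)]
pin []
blank []
key_dir [([0.475, -0.02, 0.03], 0.86), ([0.362, -0.158, 0.03], 0.63)]
test_head [([0.477, -0.016, 0.022], 0.86), ([0.365, -0.156, 0.017], 0.67), ([0.47, 0.151, 0.012], 0.63), ([0.474, -0.021, 0.029], 0.51)]
```

View pics/w0.png

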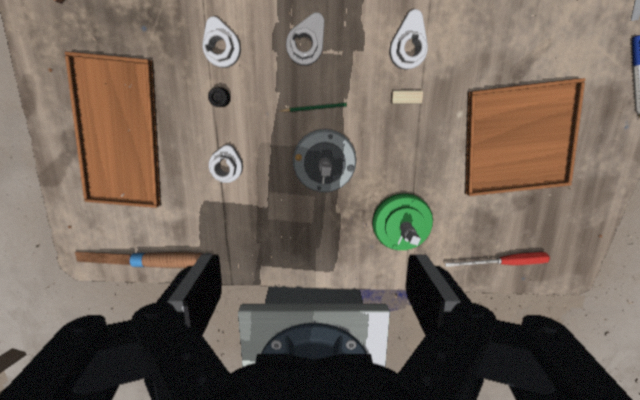

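The wrist picture shows the cams at (221,42), (306,38), (410,40) and (225,163). The head is at (325,160) with brass at about (298,155). I'll look closer at the head and each cam and make metric top views.

Run:
```python
from h import *
tiles=[]
for n,(x,y) in {"head":(.465,-.012),"cA":(.462,.157),"cB":(.652,.149),"cC":(.655,.015),"cD":(.656,-.147)}.items():
    manip.move_ptp([x,y,.17],D(0)); manip.dwell(.2)
    p,d,K=snap("z_"+n)
    z=.03 if n=="head" else .034
    o=ortho(p,K,z,x,y,.07,280)
    cv2.putText(o,n,(3,14),0,.5,(255,0,0)); tiles.append(o)
    print(n,[(np.round(r["at"],4).tolist(),round(r["confidence"],2)) for r in manip.look_for("wrist","cam_1" if n!="head" else "pin")],
     [(np.round(r["at"],4).tolist(),round(r["confidence"],2)) for r in manip.look_for("wrist","cam_1_keyway" if n!="head" else "key_dir")])
tiles.append(np.zeros_like(o))
im=np.vstack([np.hstack(tiles[:3]),np.hstack(tiles[3:])])
cv2.imwrite("pics/tiles.png",cv2.resize(im[:,:,::-1],(800,533)))
print(manip.current_time())
```

```text
head [([0.4793, 0.0237, 0.0221], 0.51)] [([0.3685, -0.1693, 0.0291], 0.88), ([0.4718, -0.0214, 0.0319], 0.57)]
cA [([0.4746, 0.158, 0.0117], 0.8)] [([0.4723, 0.1542, 0.0122], 0.61)]
cB [([0.4788, 0.1566, 0.0134], 0.95), ([0.6659, 0.0164, 0.015], 0.9), ([0.6597, 0.1434, 0.009], 0.8), ([0.6594, -0.1377, 0.0137], 0.71)] [([0.4786, 0.1556, 0.0153], 0.78)]
cC [([0.666, -0.1501, 0.015], 0.87), ([0.6615, 0.1418, 0.0091], 0.69), ([0.475, 0.1328, 0.0135], 0.65), ([0.4629, -0.0591, 0.024], 0.2)] [([0.4735, 0.1324, 0.0163], 0.53)]
cD [([0.481, 0.1588, 0.0128], 0.91), ([0.655, 0.1292, 0.0066], 0.86), ([0.6666, -0.1554, 0.0175], 0.75), ([0.6618, 0.0039, 0.0157], 0.6)] [([0.4817, 0.156, 0.0144], 0.86)]
9.4333
```

View pics/tiles.png

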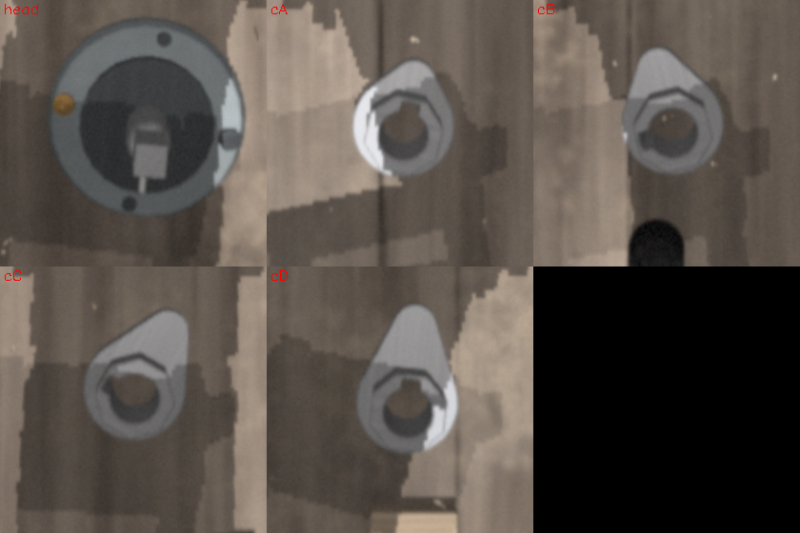

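The tiles show the pin to the left at (64,104) and the white key line pointing down at (142,185). Cams A and D have the keyway in line, and B and C have it a quarter turn off (to the left). Now I'll measure with depth, and check the wrist camera's bias by looking at half-turned yaw.

```bash
cat >> h.py <<'E'
def fitcam(p,d,K,x,y,rad=.075):
    """bore axis, nose yaw, length from hub-top ring + plate points in depth"""
    P=cloud(d,K); ok=(d>0)&(np.hypot(P[...,0]-x,P[...,1]-y)<rad)
    hub=P[ok&(P[...,2]>.027)&(P[...,2]<.042)]
    h=hub[:,:2]; (cx,cy),r=cv2.minEnclosingCircle(h.astype(np.float32))
    plate=P[ok&(P[...,2]>.009)&(P[...,2]<.019)][:,:2]
    c=np.array([cx,cy]); v=plate-c; r_=np.linalg.norm(v,axis=1)
    m=(r_>.033)&(r_<.066); 
    a=v[m].sum(0); return c,r,np.arctan2(a[1],a[0]),np.percentile(v@(a/np.linalg.norm(a)),99.5),hub[:,2].mean()
def fithead(p,d,K,x=.468,y=-.015):
    o=ortho(p,K,.02,x,y,.08,640); g=cv2.medianBlur(cv2.cvtColor(o,cv2.COLOR_RGB2GRAY),5)
    c=cv2.HoughCircles(g,cv2.HOUGH_GRADIENT_ALT if 0 else cv2.HOUGH_GRADIENT,2,500,param1=80,param2=30,minRadius=218,maxRadius=230)[0,0]
    w=lambda u,v:(x+.08-v*.16/639,y+.08-u*.16/639)
    o2=ortho(p,K,.028,x,y,.08,640); h=cv2.cvtColor(o2,cv2.COLOR_RGB2HSV)
    m=cv2.inRange(h,(8,120,70),(25,255,255)); n,_,st,ce=cv2.connectedComponentsWithStats(m)
    i=1+np.argmax(st[1:,4]); return w(*c[:2]),c[2]/4,w(*ce[i]),st[i,4],o
E
python3 - <<'E'
from h import *
for n,(x,y) in {"cA":(.467,.155),"cB":(.655,.145),"cC":(.655,.010),"cD":(.660,-.151)}.items():
    p,d,K=load("z_"+n); print(n,fitcam(p,d,K,x,y))
p,d,K=load("z_head"); print(fithead(p,d,K)[:4])
T=[]
for i,ya in enumerate((np.pi/2,np.pi)):
    manip.move_ptp([.468,-.015,.17],D(ya)); manip.dwell(.2)
    p,d,K=snap(f"hd{i}"); r=fithead(p,d,K); print(ya,r[:4]); T.append(ortho(p,K,.03,.468,-.015,.07,400))
for n,(x,y) in {"cA":(.467,.155),"cC":(.655,.010)}.items():
    manip.move_ptp([x,y,.17],D(np.pi)); manip.dwell(.2)
    p,d,K=snap("y_"+n); print(n,fitcam(p,d,K,x,y))
cv2.imwrite("pics/heads.png",np.hstack(T)[:,:,::-1]); print(manip.current_time())
E
```

```text
cA (array([0.4608112 , 0.15521473]), 0.021521344780921936, np.float64(-0.2245370376125684), np.float64(0.03745357323407478), np.float64(0.033296086807839465))
cB (array([0.62754077, 0.14616071]), 0.046179044991731644, np.float64(0.07135389521473594), np.float64(0.06734818252503198), np.float64(0.033272580273787086))
cC (array([0.65568584, 0.01424954]), 0.021513916552066803, np.float64(-0.5158348560344465), np.float64(0.048915996571619845), np.float64(0.033277745766218836))
cD (array([ 0.64907944, -0.15150556]), 0.02160918526351452, np.float64(-0.11346878342553665), np.float64(0.05486006331529909), np.float64(0.033302740500689966))Traceback (most recent call last):
  File "<stdin>", line 4, in <module>
  File "h.py", line 43, in fithead
    c=cv2.HoughCircles(g,cv2.HOUGH_GRADIENT_ALT if 0 else cv2.HOUGH_GRADIENT,2,500,param1=80,param2=30,minRadius=218,maxRadius=230)[0,0]
      ~~~~~~~~~~~~~~~~~~~~~~~~~~~~~~~~~~~~~~~~~~~~~~~~~~~~~~~~~~~~~~~~~~~~~~~~~~~~~~~~~~~~~~~~~~~~~~~~~~~~~~~~~~~~~~~~~~~~~~~~~~~~~^^^^^
TypeError: 'NoneType' object is not subscriptable
```

```bash
cat >> h.py <<'E'
def fitcam(p,d,K,x,y,rad=.075):
    P=cloud(d,K); rr=np.hypot(P[...,0]-x,P[...,1]-y)
    h=P[(d>0)&(rr<.034)&(P[...,2]>.027)&(P[...,2]<.042)][:,:2]
    c,r=cv2.minEnclosingCircle(h.astype(np.float32)); c=np.array(c)
    v=P[(d>0)&(rr<rad)&(P[...,2]>.009)&(P[...,2]<.019)][:,:2]-c; r_=np.linalg.norm(v,axis=1)
    a=v[(r_>.033)&(r_<.066)].sum(0); return c.round(4),round(r,4),round(float(np.arctan2(a[1],a[0])),3),round(float(np.percentile(v@(a/np.linalg.norm(a)),99.5)),4)
def fithead(p,d,K,x=.468,y=-.015):
    P=cloud(d,K); rr=np.hypot(P[...,0]-x,P[...,1]-y); z=P[...,2]; ok=(d>0)&(rr<.068)
    q=P[ok&(z>.016)&(z<.024)][:,:2]; c,r=cv2.minEnclosingCircle(q.astype(np.float32)); c=np.array(c)
    dd=P[ok&(z>.027)&(z<.033)&(rr<.045)][:,:2]; c2,r2=cv2.minEnclosingCircle(dd.astype(np.float32))
    sq=P[(d>0)&(rr<.03)&(z>.084)&(z<.092)][:,:2]; box=cv2.minAreaRect((sq*1000).astype(np.float32)) if len(sq)>4 else None
    k=P[(d>0)&(rr<.03)&(z>.052)&(z<.060)][:,:2]
    hsv=cv2.cvtColor(p,cv2.COLOR_RGB2HSV); b=P[ok&(z>.017)&(z<.03)&(cv2.inRange(hsv,(8,110,60),(25,255,255))>0)&(rr>.035)][:,:2]
    return dict(c=c.round(4),r=round(r,4),c2=np.round(c2,4),r2=round(r2,4),sq=box,key=k.mean(0).round(4) if len(k) else None,nk=len(k),pin=b.mean(0).round(4),npin=len(b))
E
python3 - <<'E'
from h import *
p,d,K=load("z_cB"); print(fitcam(p,d,K,.655,.145))
p,d,K=load("z_head"); print(fithead(p,d,K))
T=[]
for i,ya in enumerate((np.pi/2,np.pi)):
    manip.move_ptp([.468,-.015,.17],D(ya)); manip.dwell(.2)
    p,d,K=snap(f"hd{i}"); T.append(ortho(p,K,.03,.468,-.015,.07,400)); print(ya,fithead(p,d,K))
for n,(x,y) in {"cA":(.461,.155),"cC":(.655,.014)}.items():
    manip.move_ptp([x,y,.17],D(np.pi)); manip.dwell(.2)
    p,d,K=snap("y_"+n); print(n,fitcam(p,d,K,x,y))
cv2.imwrite("pics/heads.png",np.hstack(T)[:,:,::-1]); print(manip.current_time())
E
```

```text
(array([0.6525, 0.1456]), 0.0213, 0.669, 0.0401)
{'c': array([ 0.4695, -0.0194]), 'r': 0.0541, 'c2': array([ 0.4714, -0.0134]), 'r2': 0.0421, 'sq': ((469.1784973144531, -19.343730926513672), (13.988368034362793, 14.22873306274414), 86.50090789794922), 'key': array([ 0.4777, -0.0182]), 'nk': 55, 'pin': array([0.4791, 0.0253]), 'npin': 103}
1.5707963267948966 {'c': array([ 0.4687, -0.0183]), 'r': 0.0541, 'c2': array([ 0.4703, -0.0127]), 'r2': 0.0421, 'sq': ((468.634765625, -18.770301818847656), (14.088301658630371, 13.851449012756348), 85.1316146850586), 'key': array([ 0.4616, -0.0136]), 'nk': 125, 'pin': array([0.4781, 0.0264]), 'npin': 109}
3.141592653589793 {'c': array([ 0.4678, -0.0194]), 'r': 0.054, 'c2': array([ 0.4692, -0.0132]), 'r2': 0.0419, 'sq': ((468.143798828125, -19.287391662597656), (13.542956352233887, 14.570036888122559), 88.81207275390625), 'key': array([ 0.4569, -0.0185]), 'nk': 122, 'pin': array([0.477 , 0.0252]), 'npin': 99}
cA (array([0.4598, 0.1549]), 0.0216, -0.236, 0.0363)
cC (array([0.6546, 0.014 ]), 0.0215, -0.528, 0.0483)
14.775
```

View pics/heads.png

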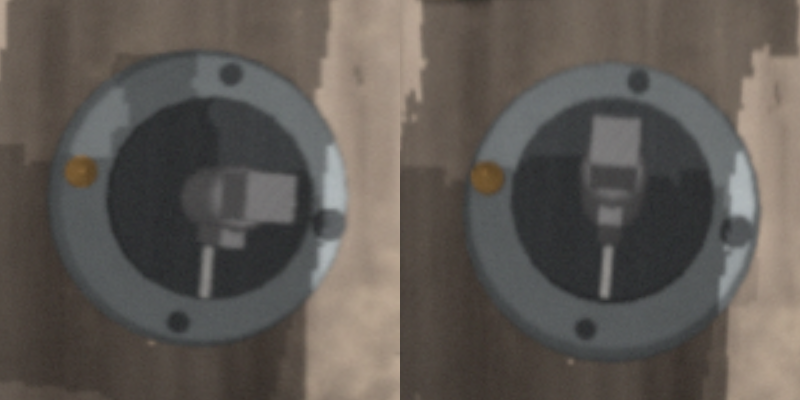

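The head's axis is at about (0.4686,-0.0193). The pin lies at yaw 78.2° and the key at about 176.5° (white line at (605,297) in the right half, confirmed by the left half). The short way is therefore clockwise by about 98°, so I'll turn it now.

Run:
```python
from h import *
c=np.array([.4686,-.0191]); r=np.radians
p,d,K=load("z_cB"); print(fitcam(p,d,K,.6525,.1456,.06))
manip.move_ptp([*c,.14],D(r(176.5))); manip.set_gripper(.6,40)
manip.move_l([*c,.067]); manip.set_gripper(0,40); print(manip.current_grip_width(),manip.current_force())
for a in(150,125,100,78.2):
    manip.move_ptp([*c,.067],D(r(a)))
print(manip.current_ft_torque(),manip.current_force(),np.degrees(yaw()),manip.current_ee_pos())
manip.dwell(.3); manip.set_gripper(.6); manip.move_l([*c,.17])
p,d,K=snap("t1"); print(fithead(p,d,K,*c),manip.current_time())
cv2.imwrite("pics/t1o.png",ortho(p,K,.03,*c,.07,350)[:,:,::-1])
```

```text
(array([0.6525, 0.1456]), 0.0213, 0.266, 0.0429)
0.1503969281995502 [-2.04274087 -0.56182865  6.05567672]
[ 0.19333324  0.12781889 -0.1324344 ] [-1.18615972  1.46491707  5.46720046] 78.16347466522731 [ 0.46913081 -0.01907216  0.06779475]
{'c': array([ 0.4689, -0.0185]), 'r': 0.0542, 'c2': array([ 0.4687, -0.0146]), 'r2': 0.04, 'sq': ((468.8792419433594, -18.610252380371094), (13.895295143127441, 13.491498947143555), 78.16755676269531), 'key': array([ 0.471 , -0.0079]), 'nk': 120, 'pin': array([0.4784, 0.0262]), 'npin': 107} 20.6583
```

View pics/t1o.png

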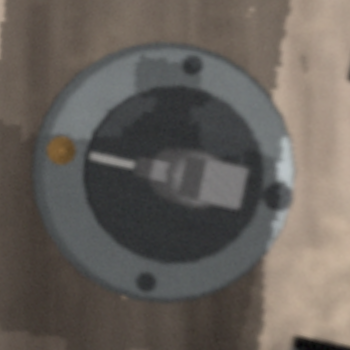

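The key line now points at the pin, with the squared end at 78.2°. Next are the tray poses and the first cam.

```bash
cat >> h.py <<'E'
HC=np.array([.4686,-.0191]); PY=78.2; ZG=.014
r=np.radians
def go(xy,z,ydeg): manip.move_ptp([*xy,z],D(r(ydeg)))
def look(name,x,y,rad=.075):
    go((x,y),.17,0); manip.dwell(.2); p,d,K=snap(name); f=fitcam(p,d,K,x,y,rad)
    return f[0]-[.0006,0],f
def pick(xy,ydeg):
    go(xy,.10,ydeg); manip.set_gripper(.9); manip.move_l([*xy,ZG]); manip.set_gripper(0,50); w=manip.current_grip_width()
    manip.move_l([*xy,.18],max_speed=.2); return w
def seat(ydeg,xy=HC):
    go(xy,.18,ydeg); manip.move_l([*xy,.108])
    f0=manip.current_force()[2]; z=.106
    while z>.0435:
        manip.move_l([*xy,z],max_speed=.06); f=manip.current_force()
        if f[2]-f0>15: break
        z-=.004 if z>.05 else .002
    manip.dwell(.4); print("seat z",manip.current_ee_pos(),"F",(manip.current_force()).round(1),"f0",f0.round(1)); return manip.current_ee_pos()[2]
E
python3 - <<'E'
from h import *
p,d,K=load("w0")
for c in([(68,53),(152,58),(158,206),(88,202)],[(468,88),(583,80),(573,185),(468,194)]):
    w=onplane(c,K,.018)[:,:2]; print(w.round(3).tolist(),w.mean(0).round(3))
xy,f=look("p1",.460,.155,.06); print(xy,f)
th=np.degrees(f[2]); a=[manip.inverse_kinematics([*xy,ZG],D(r(th))),manip.inverse_kinematics([*HC,.045],D(r(PY)))]; print(a)
if f[1]<.023 and all(q is not None for q in a):
    print("grip",pick(xy,th)); z=seat(PY)
    p,d,K=snap("s1"); 
print(manip.current_time())
E
```

```text
[[0.642, 0.384], [0.635, 0.253], [0.389, 0.28], [0.396, 0.405]] [0.516 0.331]
[[0.59, -0.251], [0.601, -0.433], [0.427, -0.46], [0.411, -0.277]] [ 0.507 -0.355]
[0.4604 0.1551] (array([0.461 , 0.1551]), 0.0215, -0.221, 0.0371)
[array([ 2.29079444e-01,  5.89550981e-01,  1.95451057e+00, -4.44089210e-16,
        5.97531106e-01,  2.02087577e+00]), array([-1.40049760e-01,  5.07215191e-01,  1.99126420e+00, -4.44089210e-16,
        6.43113261e-01,  6.58990916e-02])]
grip 0.4543587232257484
seat z [ 0.46886135 -0.01910103  0.04479942] F [-3.5  0.1 12.2] f0 -2.7
32.625
```

```bash
cat >> h.py <<'E'
def check(ydeg,name,xy=HC):
    """let go, look at hub height and key, take the cam again"""
    manip.set_gripper(.9); manip.dwell(.3); manip.move_l([*xy,.17],max_speed=.25); manip.dwell(.2)
    p,d,K=snap(name); P=cloud(d,K); rr=np.hypot(P[...,0]-xy[0],P[...,1]-xy[1]); z=P[...,2]
    m=(d>0)&(rr<.023)&(rr>.0165)&(z>.05)&(z<.08); print("hub z",np.percentile(z[m],[5,50,95]).round(4),m.sum())
    cv2.imwrite(f"pics/{name}o.png",ortho(p,K,.06,*xy,.07,350)[:,:,::-1])
    return z[m]
def lift(ydeg,xy=HC):
    manip.move_l([*xy,.0445]); manip.set_gripper(0,50); print("w",manip.current_grip_width())
    manip.move_l([*xy,.125],max_speed=.06); manip.move_l([*xy,.18])
E
python3 - <<'E'
from h import *
check(PY,"k1"); print(manip.current_time())
# tray views
E
```

```text
hub z [0.053  0.0635 0.0648] 774
34.2833
```

View pics/k1o.png

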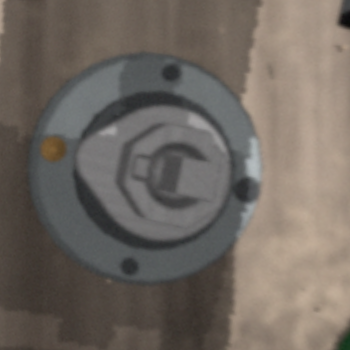

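Cam 1 is home: its keyway is over the key and facing the pin. Next I'll measure the trays from depth.

Run:
```python
from h import *
for n,c in {"long":(.513,.335),"sq":(.507,-.355)}.items():
    go(c,.25,90 if n=="long" else 90); manip.dwell(.2); p,d,K=snap("tray_"+n); P=cloud(d,K)
    hsv=cv2.cvtColor(p,cv2.COLOR_RGB2HSV)
    m=((d>0)&(np.abs(P[...,0]-c[0])<.17)&(np.abs(P[...,1]-c[1])<.13)&(P[...,2]>.013)&(P[...,2]<.022)).astype(np.uint8)
    k,l,st,ce=cv2.connectedComponentsWithStats(m); 
    w=P[m>0][:,:2]
    print(n,len(w),cv2.minAreaRect((w*1000).astype(np.float32)),np.sort(st[1:,4])[-5:],manip.current_time())
    o=ortho(p,K,.018,*c,.16,300); T=o if n=="long" else np.hstack([T,o])
cv2.imwrite("pics/trays.png",T[:,:,::-1])
```

```text
long 3360 ((515.3571166992188, 337.7064208984375), (130.0598602294922, 249.84219360351562), 84.71919250488281) [   3    4 3353] 35.9
sq 3136 ((501.7369079589844, -358.69317626953125), (189.31654357910156, 182.0569610595703), 6.495530605316162) [   4 3132] 38.6
```

View pics/trays.png

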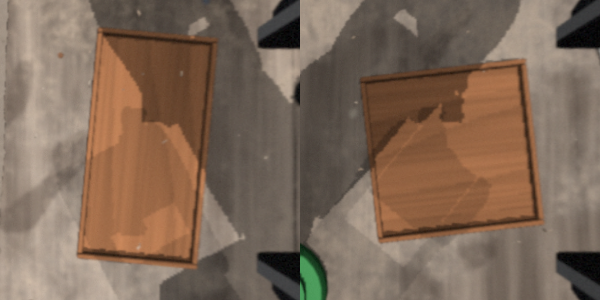

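Long tray: centre (0.515,0.338), axis at -5.3°. Square tray: centre about (0.507,-0.358), turned 6.5°. I'll place cam 1 and then try cam 2.

```bash
cat >> h.py <<'E'
def tray(c,ydeg,u,v=0):
    a=r(ydeg); return np.array(c)+[u*np.cos(a)-v*np.sin(a),u*np.sin(a)+v*np.cos(a)]
LONG=lambda u,v=0:tray((.5154,.3377),-5.3,u,v)
SQ=lambda u,v=0:tray((.507,-.358),6.5,u,v)
def place(xy,ydeg):
    go(xy,.18,ydeg); manip.move_l([*xy,.05]); manip.move_l([*xy,ZG+.0065],max_speed=.06); manip.dwell(.2)
    print("place",manip.current_ee_pos().round(4),manip.current_force().round(1))
    manip.set_gripper(.72); manip.move_l([*xy,.18],max_speed=.25)
E
python3 - <<'E'
from h import *
go(HC,.17,PY); lift(PY); place(LONG(-.06),174.7)
xy,f=look("p2",.652,.1456,.06); print(xy,f,manip.current_time())
th=np.degrees(f[2])+90
if .0205<f[1]<.023 and .04<f[3]<.046:
    print("grip",pick(xy,th)); seat(78.2); check(78.2,"k2")
print(manip.current_time())
E
```

```text
w 0.45202111213064866
place [0.4556 0.343  0.0217] [-6.4 -6.4 23.9]
[0.652  0.1455] (array([0.6526, 0.1455]), 0.0213, 0.313, 0.0429) 50.1833
grip 0.45142279537251656
seat z [ 0.46908035 -0.01916817  0.04461078] F [-2.   1.4  8.3] f0 -2.6
hub z [0.0536 0.0626 0.0641] 764
62.4417
```

```bash
ls pics/k2o.png
```

```text
pics/k2o.png
```

View pics/k2o.png

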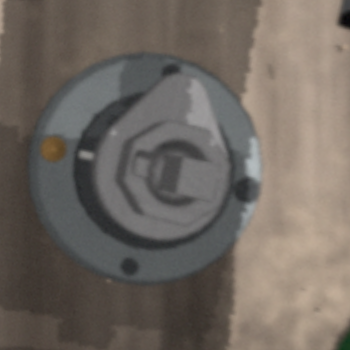

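Cam 2 is home: the key shows in the keyway at (142,165), facing the pin, and the nose points up. I'll place it and do cam 3 the same way.

```bash
sed -i 's/ZG+.0065/ZG+.0075/' h.py
python3 - <<'E'
from h import *
lift(PY); place(SQ(-.048),6.5)
xy,f=look("p3",.655,.014,.06); print(xy,f,manip.current_time())
th=np.degrees(f[2])+90
if .0205<f[1]<.023 and .045<f[3]<.052:
    print("grip",pick(xy,th)); seat(78.2); check(78.2,"k3")
print(manip.current_time())
E
```

```text
w 0.4512001072611431
place [ 0.4591 -0.3628  0.0215] [-3.3  5.8 10.5]
[0.6552 0.0139] (array([0.6558, 0.0139]), 0.0216, -0.508, 0.0488) 71.9583
grip 0.4492579587919407
seat z [ 0.46893901 -0.01914028  0.04488372] F [-4.6  0.6 12.9] f0 -3.1
hub z [0.054  0.0625 0.0641] 759
83.375
```

View pics/k3o.png

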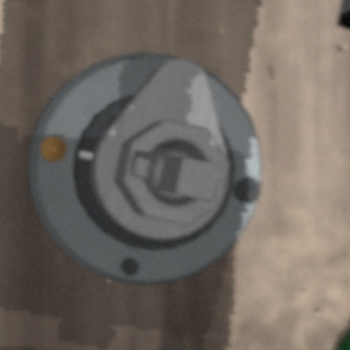

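Cam 3 is home too, with a longer nose pointing up and the keyway facing the pin.

Run:
```python
from h import *
lift(PY); place(SQ(.048),6.5)
xy,f=look("p4",.649,-.1515,.07); print(xy,f,manip.current_time())
th=np.degrees(f[2])
if .0205<f[1]<.023 and .05<f[3]<.064:
    print("grip",pick(xy,th)); seat(78.2); check(78.2,"k4")
print(manip.current_time())
```

```text
w 0.45297361615362164
place [ 0.5546 -0.3519  0.0216] [-3.5  6.4  7.4]
[ 0.6485 -0.1514] (array([ 0.6491, -0.1514]), 0.0214, -0.158, 0.0546) 92.2167
grip 0.45072265762124086
seat z [ 0.46886993 -0.01886504  0.04454017] F [-2.1  3.6  7.4] f0 -3.5
hub z [0.0551 0.0629 0.0649] 689
103.4667
```

View pics/k4o.png

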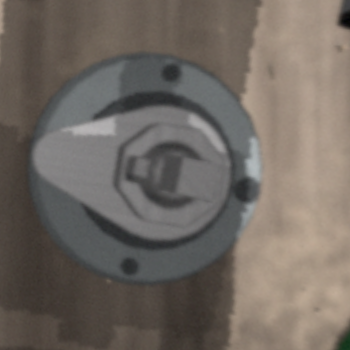

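Cam 4 is home. I'll place it, then check both trays and the key.

Run:
```python
from h import *
lift(PY); place(LONG(.06),174.7)
T=[]
for n,c in {"L":(.515,.338),"H":tuple(HC),"S":(.507,-.358)}.items():
    go(c,.25 if n!="H" else .17,90); manip.dwell(.2); p,d,K=snap("end_"+n); T.append(ortho(p,K,.02,*c,.15 if n!="H" else .07,260))
    if n=="H": print(fithead(p,d,K,*HC))
    for q in {"L":[LONG(-.06),LONG(.06)],"S":[SQ(-.048),SQ(.048)]}.get(n,[]):
        P=cloud(d,K); m=(d>0)&(np.hypot(P[...,0]-q[0],P[...,1]-q[1])<.026)&(P[...,2]>.03); h=P[m]
        A=np.c_[h[:,:2]-q,np.ones(len(h))]; s=np.linalg.lstsq(A,h[:,2],rcond=None)[0]; print(n,h[:,:2].mean(0)-q,"slope,z",s.round(3))
cv2.imwrite("pics/end.png",np.hstack(T)[:,:,::-1]); print(manip.current_time())
```

```text
w 0.44991267815541053
place [0.5757 0.3321 0.0218] [ 1.7 -1.6  6.2]
L [0.0064269  0.00145103] slope,z [0.608 0.336 0.295]
L [-0.00624094  0.01129339] slope,z [-1.734  3.218  0.253]
{'c': array([ 0.4687, -0.0186]), 'r': 0.054, 'c2': array([ 0.4697, -0.0145]), 'r2': 0.0402, 'sq': ((468.6507873535156, -18.71517562866211), (14.064751625061035, 14.076848030090332), 75.36751556396484), 'key': array([ 0.4703, -0.0075]), 'nk': 119, 'pin': array([0.4782, 0.0262]), 'npin': 113}
S [-0.00157729  0.0122793 ] slope,z [-1.223  2.484  0.266]
S [-0.00072431  0.00290723] slope,z [0.863 1.041 0.298]
116.05
```

View pics/end.png

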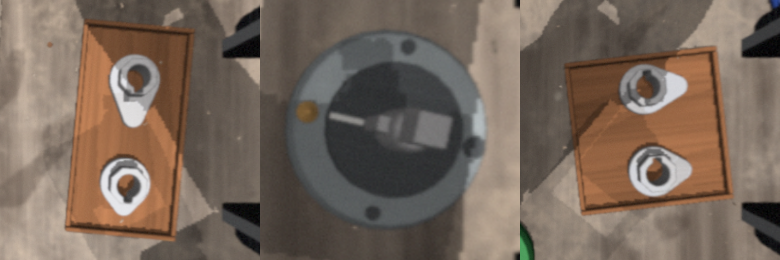

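The picture shows two cams lying in each tray and the key facing the pin. The tilt fit picked up gripper pixels, so I'll bound it and redo it offline, then hand in.

Run:
```python
from h import *
ok=True
for n,Q in {"L":[LONG(-.06),LONG(.06)],"S":[SQ(-.048),SQ(.048)]}.items():
    p,d,K=load("end_"+n); P=cloud(d,K)
    for q in Q:
        h=P[(d>0)&(np.hypot(P[...,0]-q[0],P[...,1]-q[1])<.026)&(P[...,2]>.034)&(P[...,2]<.05)]
        s=np.linalg.lstsq(np.c_[h[:,:2]-q,np.ones(len(h))],h[:,2],rcond=None)[0]; print(n,(h[:,:2].mean(0)-q).round(4),s.round(3))
        ok&=bool(np.hypot(*s[:2])<.06 and abs(s[2]-.04)<.003)
print(ok)
if ok:
    go(HC,.3,90); print(manip.sign_off(),manip.current_time())
```

```text
L [-0.0011  0.0011] [ 0.005 -0.002  0.039]
L [-0.0007  0.0011] [ 0.006 -0.003  0.039]
S [-0.0011  0.0017] [-0.004 -0.001  0.039]
S [-0.0013  0.0017] [-0.006 -0.004  0.039]
True
the job is handed in; nothing more can be done
the job is handed in; nothing more can be done
```

The job is handed in, verdict not shown: the key was turned the short way and faces the pin, all four cams present were tried home from shortest to longest, and they now lie flat, two in each tray.

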